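# Set the metering valve and lock it

## Task

On the metering valve, turn the bar knob on top until its pointed nose stands in line with the small steel tab on the dial. Then turn the lock ring below it clockwise by its black handle until it seats and is firmly tight, about 13.5 newtons of push at the handle; do not overtighten it, and leave the knob at its setting. Leave the things standing round it alone.

Things in the scene. Friction and masses are not known exactly. Their poses are not given: they have to be found in the camera images.
- valve: Metering valve, screwed down: dark round base plate 120 mm across and 12 mm thick, grey barrel and dial (56 mm across, top at z = 62 mm). Origin: centre of the underside; z up along the axis that knob, dial and ring share.
- knob: Black bar knob on top: skirt 42 mm across, 6 mm thick, with an upright bar 12 mm wide and 26 mm tall (70 to 96 mm above the table), reaching 19 mm back and 23 mm forward of the axis; the forward end is a pointed nose. Origin on the axis under the skirt, 64 mm above the table; x axis along the nose, z up. Turns about z either way.
- knob_grip (a point): On the axis, mid-height of the knob's bar, 83 mm above the table; axes as knob. The knob has light friction (about 0.05 Nm) and stays where it is left. At the start the tab stands 0.4 to 1.5 rad clockwise of the nose, seen from above.
- tab: Small steel setting tab, 7 mm wide, fixed on the dial's rim, 22 to 35 mm from the axis, with a thin upright fin, top 70 mm above the table. Origin on the valve's axis at the dial's top (62 mm); its x axis points from the axis out through the tab: the knob is set when its x axis is in line with this one.
- ring: Steel lock ring under the dial, 64 mm across, 43 to 54 mm above the table, with a radial arm (11 mm wide, top at 52 mm) carrying an upright round black handle, 12 mm thick, 66 mm from the axis. Origin on the axis at the ring's underside; the handle lies at (-46.7, -46.7) mm in its x, y. Tightens clockwise seen from above, the handle crossing the robot's side of the valve.
- handle_top (a point): Centre of the handle's top, 83 mm above the table. The ring turns freely (1.5 N push at the handle) for 0.4 to 1.4 rad, different each time, then seats: the push jumps to about 9 N and rises 2.3 N per further 0.1 rad. Properly tight: the push has risen to between 11 and 16 N. Overtightened: above 16.3 N (0.32 rad past the seat). It stays where it is left.
- plate_face (a point): Middle of the top of the thin pressure plate under the ring (58 mm across), 41.5 mm above the table while the ring is loose. The ring squeezes it down by 1 mm per rad that it is turned past its seat: 0.08 to 0.32 mm is tight, too little to be seen or measured.
- beaker: Small clear beaker 45 mm across, 57 mm tall, bystander; origin at the centre of its underside.
- vial: Weighing vial 31 mm across, 42 mm tall, bystander; origin at the centre of its underside.
- petri: Petri dish 74 mm across, 18 mm tall, bystander; origin at the centre of its underside.
- kidney_dish: Enamel kidney dish 125 x 259 x 44 mm, bystander; origin at the centre of its underside.
- tape: Roll of tape 62 mm across, 25 mm tall, bystander; origin at the centre of its underside.
- pipette: Micropipette lying down, 25 x 218 x 25 mm, long along its y axis, bystander; origin at the centre of its underside.
Things that resemble listed ones, but are neither listed nor needed, are in the scene too. Of the things that look like the valve, the larger one is meant.

How it is judged:
By the outcome, as a careful person would: the job done as asked, in the order asked, and still so for the second after the job is handed in, with the robot touching nothing.
It also fails if it takes over 72 s, if anything falls off the work surface, if the arm or the gripper's body presses on something with over 40 N, if the wrist force passes 120 N, or if a joint passes its speed limit or range.

## Robot

A 6-joint arm with a two-finger parallel gripper is mounted at the origin on a cart in front of the work surface, level with it; the furniture and walls round the work are solid. World frame = base frame: x ahead of the robot, y to its left, z up, the work surface at z = 0. Lengths are in m, angles in rad, forces in N, time in s.
With the tool pointing down it reaches from about 0.35 to 0.975 m from the base axis. Payload 4.9 kg.
Tool frame: the origin (TCP) lies between the finger pads; the fingertips stand 25 mm ahead of it and the grasp point (between the pads) lies 6 mm ahead of it (manip.tcp_to_tips is the z of the fingertips in the tool frame, in m); z points along the fingers, y is the line along which they close (so a half turn about z gives the same grasp; the last joint's range is limited). The gripper opens to 85 mm and grips with 20 to 120 N. Pads are 22 mm wide; open, the fingers measure 114 mm over their backs; the gripper's body (76 mm by 85 mm) begins 54 mm behind the grasp point. The pads swing forward as they close: fully open they stand 13 mm farther back than shut.
Start: joints at [1.102, 0.053, 1.613, -0, 1.476, -0.119], TCP at [0.214, 0.587, 0.256] pointing down, gripper open.
Joint ranges: [-3.01, 3.01], [-1.01, 2.22], [0.06, 2.58], [-1.02, 4.17], [0.09, 2.62], [-3.14, 3.14]. Speed limits (rad/s): [2.57, 2.57, 3.14, 3.14, 3.14, 3.14].

## Interface

Orientations are given as a unit quaternion [w, x, y, z].
In Python, from plant import manip gives the robot as it stands. The module is installed in compiled form; this text tells all that it offers.
- The arm moves only by the tool arm_command, never from a script. Its argument "moves" is a list of rows, each a list of 3 entries, a list of its own where there are three numbers: the opening, from -1 (shut) to 1 (fully open), then the shift along the tool's x, y, z in units of 0.15 m (1.0 is 0.15 m), then the turn about the tool's z in units of 2 pi rad (1.0 is 2 pi rad). A call has 1 to 20 rows; each row is the pose to reach, as a shift and turn from the pose commanded when the call began, along the tool's axes at that moment, turning the shorter way round; what a row does not reach only later rows make up. A row lasts 1/12 s, in which the tool goes at most 41.7 mm and 7.16 degrees, less where a joint would pass 70% of its speed; a pose out of reach is approached as far as the arm can. A call with a number of a shift or a turn outside -1 to 1 is refused whole. A call with a gripper value outside its range is refused whole. The fingers move at their own pace and stop on an object; the grip force is fixed at half the most. Time passes only in rows, so rows that repeat a pose let the fingers close. It gives the time, the measured TCP pose, the force, the opening and the grip force at its end, in the units of the state.
- manip.state(): the state, without advancing time (a new reading comes with each control period).
- manip.grab_frame(name): name is "scene" or "top"; returns a dict with "frame" (420x560x3 uint8, red, green, blue), "fx", "fy", "cx", "cy" (pixels), "R" (3x3) and "t" (3): a world point X has camera coordinates R X + t. Camera axes: x right, y down, z forward; pixel columns grow to the right and rows downward; lengths in m; the calibration is good to about 2 mm. A picture is of the moment at which its call begins. There is no depth.
- manip.job_done(): hands the job in; it is judged then, once.
Trained networks look in a picture, given as the dict that the camera call returned (one of the last four; its "shot" number tells which), for a name from the list of things; names that differ only in an ending like _2 or _b are one class to them, and where a whole thing is asked for, a point or a joint stands for the part that bears it (a point fixed in the world has none). Each returns a list of dicts, best first, with "confidence" (0 to 1); they miss things now and then, are a little off and sometimes report something else, mostly with a low value. They report only what shows in the picture. A call takes as long as a camera call. They do not tell look-alikes from the thing itself.
- manip.search_frame(picture, target): "extent" ([left, top, right, bottom] in pixels, round what is visible of it).
The state is a dict: "time": time; "joint_pos": joint angles; "joint_vel": joint speeds; "joint_efforts": joint torques, N m; "tool_pos": TCP position; "tool_rot": TCP orientation; "contact_force": force on the tool from outside, world axes, zero at the start; "ft_torque": the same for the moment, N m; "gripper_width": opening from 0.0 (shut) to 1.0 (fully open); "grasp_force": force on a finger pad.
Only numpy, scipy, OpenCV 4.12 (cv2) and the standard library are available. Lean on these libraries where they do the work, as an engineer would, in place of code of your own. Each camera call takes 0.05 s, during which the arm holds its last target. There are 200 camera calls.

## Working session

There is one attempt and no reset: what is moved stays moved. The work goes in short steps, Python scripts to look and compute and a tool call to move; the robot and the scene stay as the last step left them, time stands still between calls to the robot, and variables do not carry over. Pictures are saved under pics/ and viewed, at most 10 in all, crops included, and the job is handed in when it is done.

Besides the shell and the picture viewer there is one more tool, called after "Emit:" as name(argument=value, ...) on one line, values as JSON. arm_command: Moves the arm, as the interface text tells. Shifts and turns lie within -1 to 1; 1 stands for 0.15 m of shift or 2 pi rad of turn. Its arguments: {"type":"object","properties":{"moves":{"type":"array"}},"required":["moves"]}

```bash
mkdir -p pics
python3 - <<'E'
from plant import manip
import cv2,numpy as np
for n in("scene","top"):
    p=manip.grab_frame(n)
    cv2.imwrite(f"pics/{n}0.png",cv2.resize(p["frame"][:,:,::-1],None,fx=1.4,fy=1.4))
    print(n,p["fx"],p["fy"],p["cx"],p["cy"],np.round(p["R"],4).tolist(),np.round(p["t"],4).tolist())
    for t in("valve","knob","tab","ring","handle_top"):
        print(t,[(np.round(d["extent"]).tolist(),round(d["confidence"],2)) for d in manip.search_frame(p,t)][:4])
print(manip.state())
E
```

```text
scene 416.1949767496791 416.1949767496791 284.38455527792024 206.1750954287555 [[0.8764, -0.481, 0.0226], [-0.2923, -0.5688, -0.7688], [0.3826, 0.6672, -0.6391]] [-0.4249, 0.3071, 0.7469]
valve [([258.0, 205.0, 302.0, 253.0], 0.84), ([193.0, 234.0, 232.0, 268.0], 0.77), ([270.0, 203.0, 287.0, 224.0], 0.2)]
knob [([271.0, 204.0, 288.0, 225.0], 0.67), ([204.0, 236.0, 218.0, 247.0], 0.64)]
tab []
ring [([255.0, 220.0, 292.0, 236.0], 0.63), ([201.0, 243.0, 222.0, 262.0], 0.63)]
handle_top [([254.0, 220.0, 294.0, 232.0], 0.81), ([198.0, 245.0, 220.0, 264.0], 0.51)]
top 381.3100291779701 381.3100291779701 276.33745025668713 218.1479157562804 [[-0.0203, -0.9997, 0.0098], [-0.9913, 0.0188, -0.13], [0.1297, -0.0124, -0.9915]] [0.1289, 0.5659, 1.0767]
valve [([256.0, 274.0, 284.0, 304.0], 0.9), ([252.0, 210.0, 291.0, 256.0], 0.62)]
knob [([263.0, 283.0, 272.0, 291.0], 0.6), ([264.0, 221.0, 281.0, 236.0], 0.54)]
tab []
ring [([259.0, 220.0, 285.0, 251.0], 0.63)]
handle_top [([271.0, 232.0, 283.0, 252.0], 0.64)]
{'time': 0.6, 'joint_pos': array([ 1.10196389e+00,  5.26683611e-02,  1.61285808e+00, -2.11422758e-06,
        1.47598728e+00, -1.19014027e-01]), 'joint_vel': array([-0.00027434,  0.00073473, -0.00123757,  0.00093213, -0.00057435,
        0.00036468]), 'joint_efforts': array([-5.69882541e-04, -3.93399811e+01, -3.70235610e+01, -2.36437172e-04,
        6.47119705e-04,  4.90048237e-06]), 'tool_pos': array([0.21421329, 0.58714465, 0.25634828]), 'tool_rot': array([1.24408082e-05, 1.74018631e-01, 9.84742359e-01, 3.74682645e-05]), 'contact_force': array([-0.70610139,  0.64132293,  0.09086743]), 'ft_torque': array([ 0.03960628,  0.0069393 , -0.00787543]), 'grasp_force': 0.0, 'gripper_width': 1.0009485401464098}
```

View pics/scene0.png

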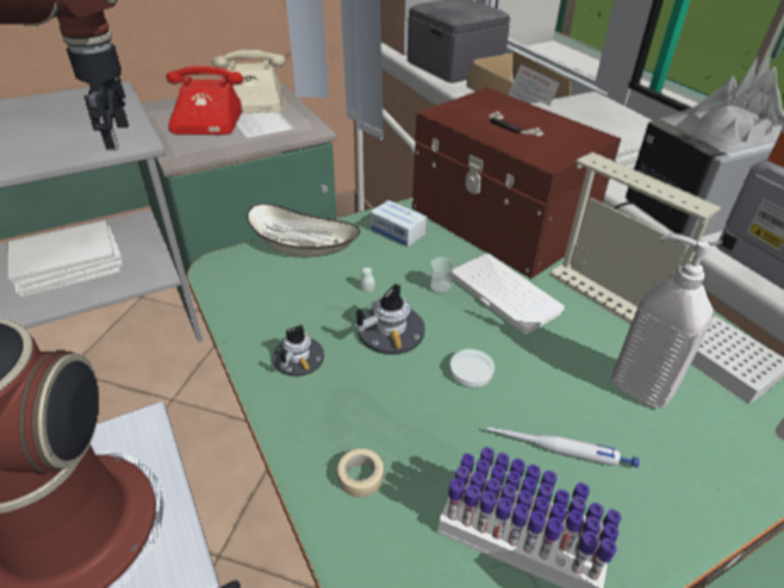

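View pics/top0.png

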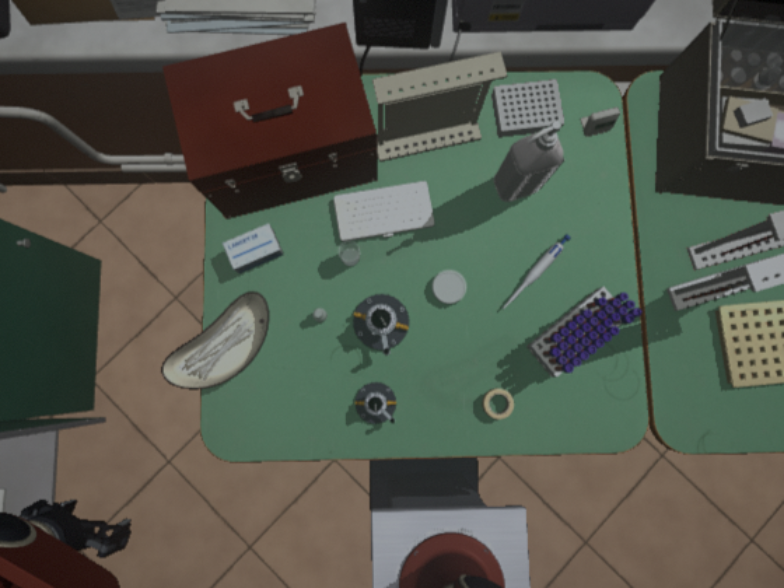

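The scene shows the large valve at about (278,232) px in native coordinates and the small look-alike at about (213,250). In the top picture the large one is at about (271,231). Next I'll zoom in on both.

```bash
cat > h.py <<'E'
from plant import manip
import cv2,numpy as np
from scipy.optimize import least_squares
def proj(p,X):
    c=np.atleast_2d(X)@np.array(p["R"]).T+p["t"]
    return np.c_[p["fx"]*c[:,0]/c[:,2]+p["cx"],p["fy"]*c[:,1]/c[:,2]+p["cy"]]
def onplane(p,uv,z):
    R=np.array(p["R"]);o=-R.T@p["t"]
    d=R.T@np.array([(uv[0]-p["cx"])/p["fx"],(uv[1]-p["cy"])/p["fy"],1])
    return o+d*(z-o[2])/d[2]
def circ(c,r,z,n=72):
    a=np.arange(n)*2*np.pi/n
    return np.c_[c[0]+r*np.cos(a),c[1]+r*np.sin(a),np.full(n,z)]
def grab(n,k=1):
    fs=[manip.grab_frame(n) for _ in range(k)]
    p=fs[-1];p["avg"]=np.mean([f["frame"] for f in fs],0).astype(np.uint8);return p
def crop(p,c,h,s):
    u,v=np.round(c).astype(int);im=p["avg"][v-h:v+h,u-h:u+h,::-1]
    return cv2.resize(im,None,fx=s,fy=s,interpolation=cv2.INTER_CUBIC),(u-h,v-h)
E
python3 - <<'E'
from h import *
S=grab("scene",3);T=grab("top",3)
a,oa=crop(S,(279,229),28,7);b,ob=crop(T,(271,231),28,7)
cv2.imwrite("pics/z1.png",np.hstack([a,b]));print(oa,ob)
# base plate: detector bounds -> refine w/ rough
print(onplane(T,(271.5,232),.03))
E
```

```text
(np.int64(251), np.int64(201)) (np.int64(243), np.int64(203))
[0.52855751 0.13263895 0.03      ]
```

View pics/z1.png

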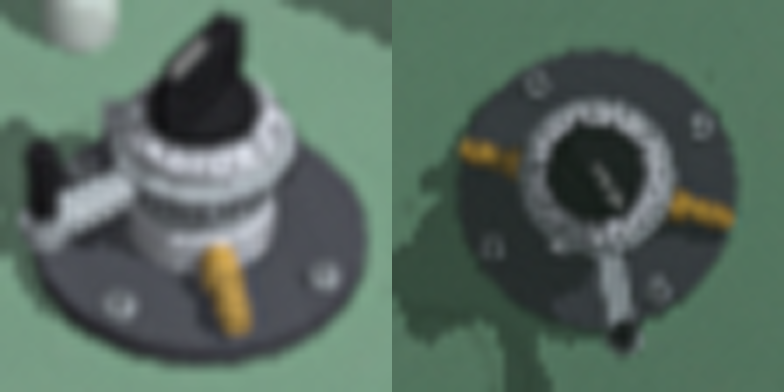

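The right crop (top view) shows the knob with a white line from about (598,165) to (618,205), so its nose points toward the robot and slightly right. A bright bump at about (562,243), just outside the dial, is the likely tab, and the handle is at (622,335). The left crop (scene view) shows a small bump at the dial's left edge, about (110,110), which agrees.

```bash
cat >> h.py <<'E'
from scipy.ndimage import map_coordinates
def samp(g,uv): return map_coordinates(g,[uv[:,1],uv[:,0]],order=1)
def centre(p,c0):
    f=p["avg"].astype(float);g=f[:,:,1]-f[:,:,0]   # green excess
    best=None
    for rng,st in((.02,.002),(.002,.00025)):
        c0=best[1] if best else c0; 
        R=[]
        for dx in np.arange(-rng,rng+1e-9,st):
            for dy in np.arange(-rng,rng+1e-9,st):
                c=np.add(c0,(dx,dy))
                s=np.clip(samp(g,proj(p,circ(c,.0635,.012)))-samp(g,proj(p,circ(c,.0565,.012))),-40,40).mean()
                R.append((s,tuple(c)))
        best=max(R)
    return np.array(best[1])
E
python3 - <<'E'
from h import *
S=grab("scene",3);T=grab("top",3)
cS=centre(S,(.53,.13));cT=centre(T,(.53,.13));print(cS,cT)
ims=[]
for p,c in((S,cS),(T,cT)):
    f=p["avg"].astype(float).mean(2)
    print("tab ring z66 r32:")
    for deg in range(90,200,6):
        a=np.radians(deg);d=np.array([np.cos(a),np.sin(a)])
        print(deg,[int(samp(f,proj(p,[[*(c+d*r),z]]))[0]) for r,z in((.030,.066),(.033,.066),(.033,.069),(.038,.066))],end='; ')
    print()
    q=proj(p,[[*c,.07]])[0];s=12
    im,o=crop(p,q,16,s*1)
    def dr(X,col):
        uv=((proj(p,X)-o+.5)*s).astype(int); cv2.polylines(im,[uv],False,col,1)
    dr(circ(c,.028,.062),(0,255,255))
    for deg in(120,150,180):
        d=np.array([np.cos(np.radians(deg)),np.sin(np.radians(deg))])
        dr(np.array([[*(c+d*.035),.066],[*(c+d*.040),.066]]),(0,0,255))
    for deg in(-120,-150,-180):
        d=np.array([np.cos(np.radians(deg)),np.sin(np.radians(deg))])
        dr(np.array([[*(c+d*.023),.096],[*(c+d*.027),.096]]),(255,0,255))
    ims.append(im)
cv2.imwrite("pics/z2.png",np.hstack(ims))
E
```

```text
[0.53675 0.12375] [0.538 0.132]
tab ring z66 r32:
90 [93, 124, 133, 138]; 96 [114, 135, 139, 138]; 102 [128, 137, 138, 138]; 108 [129, 138, 138, 138]; 114 [129, 137, 138, 138]; 120 [127, 135, 138, 137]; 126 [119, 127, 135, 135]; 132 [106, 115, 129, 134]; 138 [96, 108, 119, 135]; 144 [96, 109, 113, 133]; 150 [99, 110, 112, 129]; 156 [93, 101, 110, 124]; 162 [93, 85, 99, 102]; 168 [100, 70, 81, 71]; 174 [103, 72, 77, 54]; 180 [112, 87, 92, 52]; 186 [118, 113, 107, 65]; 192 [118, 132, 123, 121]; 198 [113, 132, 121, 159]; 
tab ring z66 r32:
90 [70, 54, 54, 44]; 96 [66, 46, 46, 41]; 102 [68, 48, 47, 42]; 108 [71, 48, 48, 41]; 114 [76, 48, 48, 41]; 120 [73, 51, 51, 41]; 126 [74, 51, 51, 42]; 132 [71, 49, 49, 42]; 138 [71, 50, 50, 41]; 144 [75, 62, 62, 42]; 150 [90, 100, 99, 43]; 156 [84, 83, 86, 44]; 162 [77, 59, 61, 41]; 168 [73, 50, 52, 40]; 174 [76, 61, 62, 44]; 180 [91, 86, 87, 75]; 186 [92, 109, 108, 129]; 192 [102, 102, 102, 125]; 198 [113, 91, 92, 76];
```

View pics/z2.png

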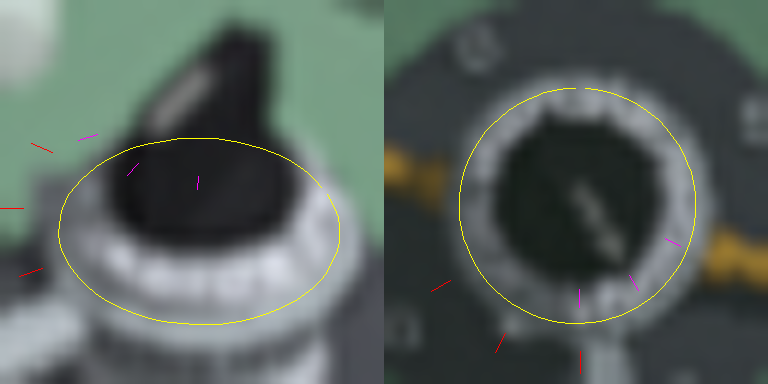

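Both overlays are close. The scene centre is biased by the base plate's thickness, so I'll refit using the silhouette of its two rims and measure the knob and tab angles with matching per-camera centres.

```bash
cat >> h.py <<'E'
def hullc(p,c0,parts,ch,off=1.5):
    f=p["avg"].astype(float)
    g=(f[:,:,1]-f[:,:,0])/f.sum(2)*300 if ch=="green" else f.mean(2)
    def score(c):
        P=np.vstack([proj(p,circ(c,r,z)) for r,z in parts]).astype(np.float32)
        h=cv2.convexHull(P)[:,0]; m=h.mean(0)
        h=np.vstack([h,h[:1]]);s=np.r_[0,np.cumsum(np.linalg.norm(np.diff(h,axis=0),axis=1))]
        q=np.linspace(0,s[-1],120,endpoint=False);h=np.c_[np.interp(q,s,h[:,0]),np.interp(q,s,h[:,1])]
        n=np.roll(h,-1,0)-np.roll(h,1,0);n=np.c_[n[:,1],-n[:,0]]/np.linalg.norm(n,axis=1)[:,None]
        n*=np.sign((n*(h-m)).sum(1))[:,None]
        d=samp(g,h+off*n)-samp(g,h-off*n)
        return np.clip(d,-30,30).mean()
    for rng,st in((.016,.002),(.002,.00025)):
        G=[(score(np.add(c0,(a,b))),tuple(np.add(c0,(a,b)))) for a in np.arange(-rng,rng+1e-9,st) for b in np.arange(-rng,rng+1e-9,st)]
        best=max(G);c0=best[1]
    return np.array(c0),best[0]
E
python3 - <<'E'
from h import *
S=grab("scene",3);T=grab("top",3)
for n,p in(("S",S),("T",T)):
    print(n,"base",hullc(p,(.537,.131),[(.06,0),(.06,.012)],"green"))
    print(n,"skirt",hullc(p,(.537,.131),[(.021,.064),(.021,.07)],"gray",1.2))
c=np.array(hullc(T,(.537,.131),[(.021,.064),(.021,.07)],"gray",1.2)[0])
for c in (c,np.array([.537,.130])):
    f=T["avg"].astype(float).mean(2)
    best=[]
    for r in(.006,.010,.013,.016,.019):
        A=np.radians(np.arange(-200,-90,2)); v=samp(f,proj(T,np.c_[c[0]+r*np.cos(A),c[1]+r*np.sin(A),np.full(len(A),.096)]))
        w=np.clip(v-np.median(v)-5,0,None);print("nose",r,int(v.max()),np.degrees((w*A).sum()/w.sum()).round(1))
    for r in(.031,.0325,.034):
        A=np.radians(np.arange(135,170,1)); v=samp(f,proj(T,np.c_[c[0]+r*np.cos(A),c[1]+r*np.sin(A),np.full(len(A),.067)]))
        w=np.clip(v-np.median(v),0,None);print("tab",r,int(v.max()),np.degrees((w*A).sum()/w.sum()).round(1))
# knob top line, thresholded centroid/line in scene+top -> world at z=.096
for p,n in((T,"T"),(S,"S")):
    f=p["avg"].astype(float).mean(2);uv=proj(p,[[.537,.130,.096]])[0]
    print(n,uv.round(1));u,v=uv.round().astype(int)
    print(f[v-6:v+9,u-9:u+8].astype(int))
q=proj(T,[[.537,.130,.083]]);
print([ (np.round(d["extent"],1).tolist(),round(d["confidence"],2)) for d in manip.search_frame(T,"handle_top")])
E
```

```text
S base (array([0.54175, 0.13375]), np.float64(16.536900750407476))
S skirt (array([0.54125, 0.128  ]), np.float64(27.748340418908118))
T base (array([0.53825, 0.132  ]), np.float64(22.11999186409484))
T skirt (array([0.5405 , 0.13325]), np.float64(30.0))
nose 0.006 67 -147.0
nose 0.01 78 -148.6
nose 0.013 64 -148.8
nose 0.016 75 -149.7
nose 0.019 78 -138.7
tab 0.031 86 156.1
tab 0.0325 95 155.5
tab 0.034 100 156.2
nose 0.006 75 -160.4
nose 0.01 70 -154.8
nose 0.013 80 -154.4
nose 0.016 69 -151.5
nose 0.019 111 -111.3
tab 0.031 95 147.4
tab 0.0325 100 147.8
tab 0.034 101 147.7
T [272.3 226.7]
[[ 82 102 128 140 125  80  37  38  42  45  49  53  96 137 151 146 122]
 [101 119 129 124  65  36  31  31  33  30  31  32  41  69 111 126 123]
 [109 142 114  64  30  29  32  33  34  32  32  32  32  35  62 108 140]
 [107 135  94  38  26  28  33  32  34  34  32  33  34  33  34  65 122]
 [107 127  74  32  28  29  30  34  35  37  34  33  34  33  35  62 123]
 [ 81  87  48  28  29  28  28  33  41  58  39  31  33  32  34  53 109]
 [ 85  92  43  28  29  29  29  30  46  72  61  36  31  33  32  42  95]
 [10
[... 1023 characters left out ...]
7 138 138 133 113  92  98 107  76  45  37  32  32  65]
 [137 137 137 138 138 132 114  92  97 114 103  64  38  33  29  32  66]
 [137 137 138 140 134 115  90  97 114 104  71  42  31  31  29  33  72]
 [137 137 139 138 128  91  83 112 105  71  42  32  31  32  28  35  79]
 [139 138 138 132 109  69  77  96  70  40  31  30  30  31  28  33  73]
 [138 138 133 110  72  40  49  55  40  31  30  31  29  31  30  32  51]
 [136 128 114  80  40  22  29  30  29  29  30  30  30  29  34  35  37]
 [123 105  84  49  23  22  29  31  28  28  30  31  31  34  37  39  37]
 [108 100  75  40  20  23  31  32  30  29  31  29  33  37  40  39  37]]
[([269.6, 240.4, 278.0, 251.3], 0.66), ([115.0, 208.0, 193.6, 277.2], 0.43)]
```

```bash
cat >> h.py <<'E'
from scipy.spatial.transform import Rotation as Ro
def lineang(p,c,z=.096,half=11,thr=14):
    """white line on the bar's top: world points/angle on plane z (bright ridge on dark bar)"""
    f=p["avg"].astype(np.float32).mean(2)
    S=4;uv=proj(p,[[*c,z]])[0];u,v=np.round(uv).astype(int)
    k=cv2.morphologyEx(f,cv2.MORPH_TOPHAT,np.ones((5,5)))
    return k[v-half:v+half+1,u-half:u+half+1],(u-half,v-half)
def plan(pos,yawy=None):
    """pos: TCP target; yawy: wanted world angle (deg) of tool y (mod 180)"""
    s=manip.state();w,x,y,z=s["tool_rot"];R=Ro.from_quat([x,y,z,w]).as_matrix()
    d=R.T@(np.array(pos)-s["tool_pos"])/.15
    cur=np.degrees(np.arctan2(R[1,1],R[0,1]));t=0
    if yawy is not None:
        t=-((yawy-cur+90)%180-90)/360
    print("t",round(s["time"],2),"pos",s["tool_pos"].round(4),"yawy",cur.round(1),"shift",d.round(3),"turn",round(t,4),"F",s["contact_force"].round(1),"q6",s["joint_pos"][5].round(2))
def fitline(p,rows,peaks_u,z):
    P=np.array([onplane(p,(u,v),z)[:2] for u,v in zip(peaks_u,rows)])
    m=P.mean(0);_,_,V=np.linalg.svd(P-m);d=V[0]
    return m,d
E
python3 - <<'E'
from h import *
S=grab("scene",3);T=grab("top",3);c=np.array([.539,.132])
def ridge(p,r0,r1,c0,c1):
    f=p["avg"].astype(float).mean(2);U=[];V=[]
    for v in range(r0,r1+1):
        w=f[v,c0:c1+1]-f[v,c0:c1+1].min();w[w<w.max()*.5]=0
        U.append((w*np.arange(c0,c1+1)).sum()/w.sum());V.append(v)
    return V,U
for n,p,a in(("T",T,(226,231,270,275)),):
    V,U=ridge(p,*a);print(np.round(U,2));m,d=fitline(p,V,U,.096);print(n,m,np.degrees(np.arctan2(d[1],d[0])), [onplane(p,(U[i],V[i]),.096).round(4).tolist() for i in(0,-1)])
# scene: peaks read from the printout (u0=269,v0=201)
V=[207,208,209,210,211];U=[269+9.8,269+9.3,269+8.4,269+7.5,269+6.9]
m,d=fitline(S,V,U,.096);print("S",m,np.degrees(np.arctan2(d[1],d[0])))
f=T["avg"].astype(float).mean(2);u,v=np.round(proj(T,[[.51,.147,.067]])[0]).astype(int);print(u,v);print(f[v-4:v+5,u-5:u+6].astype(int))
for uv in((u,v),):print(onplane(T,uv,.067))
print([onplane(T,(u,246),.083) for u in(274,)])
plan([.43,.28,.256]);plan([.539,.132,.2],117)
E
```

```text
[272.   272.42 272.67 273.4  274.43 274.51]
T [0.53190445 0.12761384] -152.06158993068942 [[0.5389, 0.1309, 0.096], [0.5249, 0.1243, 0.096]]
S [0.53226791 0.12503081] -143.99977381059628
266 237
[[ 44  60  84  90  95  98  76  53  36  31  30]
 [ 41  50  71  77  85  94  87  76  60  48  52]
 [ 41  42  52  72  78  77  72  83  82  73  86]
 [ 42  41  43  53  72  76  78  82  85  82 103]
 [ 42  42  41  42  64  99  90  79  81  78  97]
 [ 42  42  43  41  63 103  90  76  72  72  77]
 [ 41  43  40  41  43  53  58  50  47  52  69]
 [ 41  43  42  41  41  41  43  41  40  41  48]
 [ 41  42  42  42  42  41  41  41  41  41  48]]
[0.51122285 0.14836367 0.067     ]
[array([0.48452356, 0.12639042, 0.083     ])]
t 1.85 pos [0.2142 0.5871 0.2563] yawy 70.0 shift [-2.053e+00 -1.430e+00  2.000e-03] turn 0 F [-0.4 -0.   0. ] q6 -0.12
t 1.85 pos [0.2142 0.5871 0.2563] yawy 70.0 shift [-3.074 -2.108  0.375] turn -0.1307 F [-0.4 -0.   0. ] q6 -0.12
```

The top view puts the white line at about −152° with one end near the axis at (0.539, 0.131), and the tab tip near pixel (266.5, 237.5), which is about 150°. I'm moving in above the valve.

Emit:
arm_command(moves=[[0, [-0.28, -0.19, 0], 0], [0, [-0.55, -0.38, 0], 0], [0, [-0.8, -0.55, 0], 0], [0, [-0.99, -0.68, 0], 0], [0, [-0.99, -0.68, 0], 0]])

```text
time: 2.27
tool_pos: [0.3209, 0.4371, 0.2564]
tool_rot: [0.001, 0.176, 0.984, -0.001]
contact_force: [-0.0, 0.4, -0.4]
gripper_width: 0.504
grasp_force: 0.0
```

Emit:
arm_command(moves=[[0, [-0.28, -0.19, 0], 0], [0, [-0.55, -0.38, 0], 0], [0, [-0.8, -0.55, 0], 0], [0, [-0.99, -0.68, 0], 0], [0, [-0.99, -0.68, 0], 0]])

```text
time: 2.68
tool_pos: [0.4255, 0.2904, 0.2566]
tool_rot: [0.001, 0.176, 0.984, -0.0]
contact_force: [-0.3, -0.2, -0.2]
gripper_width: 0.501
grasp_force: 0.0
```

```bash
python3 -c "
from h import *
plan([.539,.131,.16],118)"
```

```text
t 2.68 pos [0.4255 0.2904 0.2566] yawy 69.7 shift [-1.077 -0.735  0.646] turn -0.1341 F [-0.3 -0.2 -0.2] q6 -0.76
```

Emit:
arm_command(moves=[[0, [-0.25, -0.17, 0.1], -0.02], [0, [-0.5, -0.34, 0.2], -0.04], [0, [-0.7, -0.5, 0.3], -0.06], [0, [-0.9, -0.62, 0.4], -0.08], [0, [-1.0, -0.735, 0.45], -0.1], [0, [-1.0, -0.735, 0.5], -0.12], [0, [-1.0, -0.735, 0.5], -0.134], [0, [-1.0, -0.735, 0.5], -0.134], [0, [-1.0, -0.735, 0.5], -0.134]])

```text
time: 3.43
tool_pos: [0.5266, 0.1389, 0.1814]
tool_rot: [0.0, -0.242, 0.97, 0.0]
contact_force: [-0.0, -0.8, -0.4]
gripper_width: 0.501
grasp_force: 0.0
```

Run:
```python
from h import *
plan([.539,.131,.099],118)
S=grab("scene",2);T=grab("top",1)
a,_=crop(S,(279,205),50,5);b,_=crop(T,(271,225),38,6)
cv2.imwrite("pics/z3.png",np.hstack([a,cv2.resize(b,(500,500))])[:,:800] if 0 else cv2.resize(np.hstack([a,cv2.resize(b,(500,500))]),(800,400)))
```

```text
t 3.43 pos [0.5266 0.1389 0.1814] yawy 118.0 shift [-0.048 -0.086  0.549] turn 0.0001 F [-0.  -0.8 -0.4] q6 -1.94
```

View pics/z3.png

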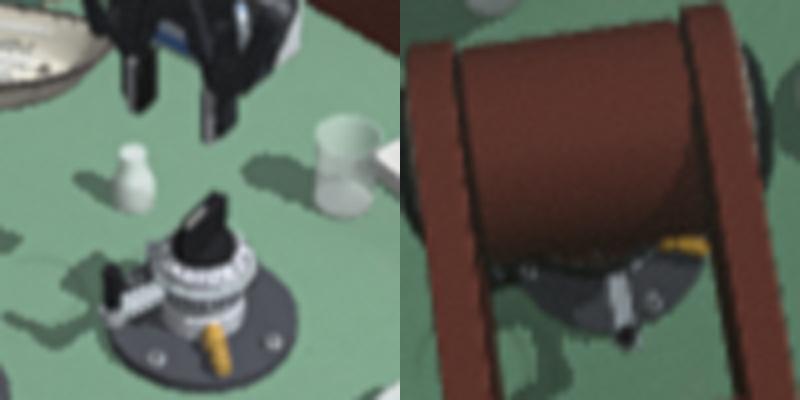

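The scene crop (left) shows the fingers above the knob, with the finger tips at about (140,105) and (215,135) and the knob top at (210,200). Now I descend straddling the bar, stop just above the skirt, and close.

Emit:
arm_command(moves=[[0, [-0.048, -0.086, 0.1], 0], [0, [-0.048, -0.086, 0.3], 0], [0, [-0.048, -0.086, 0.45], 0], [0, [-0.048, -0.086, 0.53], 0], [0, [-0.048, -0.086, 0.53], 0]])

```text
time: 4.0
tool_pos: [0.5365, 0.131, 0.0986]
tool_rot: [-0.003, -0.244, 0.97, 0.0]
contact_force: [0.2, -0.2, -0.8]
gripper_width: 0.497
grasp_force: 0.0
```

Emit:
arm_command(moves=[[-0.4, [0, 0, 0], 0], [-0.6, [0, 0, 0], 0], [-0.8, [0, 0, 0], 0], [-0.9, [0, 0, 0], 0], [-0.9, [0, 0, 0], 0], [-0.9, [0, 0, 0], 0]])

```text
time: 4.5
tool_pos: [0.5401, 0.1312, 0.1041]
tool_rot: [0.002, -0.244, 0.97, 0.0]
contact_force: [-1.3, 2.5, 6.6]
gripper_width: 0.124
grasp_force: 60.0
```

Run:
```python
from h import *
plan([.539,.131,.099],118)
s=manip.state();print(s["contact_force"],s["ft_torque"],s["gripper_width"]*85)
```

```text
t 4.5 pos [0.5401 0.1312 0.1041] yawy 118.2 shift [0.008 0.002 0.034] turn 0.0005 F [-1.3  2.5  6.6] q6 -1.96
[-1.29439076  2.54960244  6.59309301] [0.27604422 0.22931165 0.00037412] 10.568530533300054
```

Emit:
arm_command(moves=[[-0.9, [0, 0, 0], 0.018], [-0.9, [0, 0, 0], 0.036], [-0.9, [0, 0, 0], 0.054], [-0.9, [0, 0, 0], 0.072], [-0.9, [0, 0, 0], 0.09], [-0.9, [0, 0, 0], 0.108], [-0.9, [0, 0, 0], 0.126], [-0.9, [0, 0, 0], 0.144], [-0.9, [0, 0, 0], 0.16], [-0.9, [0, 0, 0], 0.16], [-0.9, [0, 0, 0], 0.16], [-0.9, [0, 0, 0], 0.16]])

```text
time: 5.5
tool_pos: [0.5401, 0.1312, 0.1041]
tool_rot: [0.001, 0.254, 0.967, 0.001]
contact_force: [-1.7, 1.5, 7.2]
gripper_width: 0.122
grasp_force: 60.1
```

Run:
```python
from h import *
plan([.539,.131,.099],118)
s=manip.state();print(s["contact_force"],s["ft_torque"],s["gripper_width"]*85)
```

```text
t 5.5 pos [0.5401 0.1312 0.1041] yawy 60.6 shift [ 0.006 -0.005  0.034] turn -0.1595 F [-1.7  1.5  7.2] q6 -0.95
[-1.68941462  1.45887496  7.1931807 ] [ 0.22631665  0.31719804 -0.03565092] 10.374797285679396
```

Emit:
arm_command(moves=[[-0.3, [0, 0, 0], 0], [0, [0, 0, 0], 0], [0, [0, 0, -0.05], 0], [0, [0, 0, -0.3], 0], [0, [0, 0, -0.6], 0], [0, [0, 0, -0.7], 0]])

```text
time: 6.0
tool_pos: [0.5408, 0.1309, 0.2127]
tool_rot: [0.003, 0.254, 0.967, 0.001]
contact_force: [0.7, 0.4, 0.9]
gripper_width: 0.499
grasp_force: 0.0
```

Run:
```python
from h import *
plan([.43,.27,.21],70)
```

```text
t 6.0 pos [0.5408 0.1309 0.2127] yawy 60.6 shift [1.099 0.445 0.013] turn -0.0261 F [0.7 0.4 0.9] q6 -0.95
```

Emit:
arm_command(moves=[[0, [0.25, 0.15, 0], 0], [0, [0.5, 0.3, 0], 0], [0, [0.75, 0.5, 0], 0], [0, [0.95, 0.7, 0], 0], [0, [1.0, 0.9, 0], 0], [0, [1.0, 0.9, 0], 0], [0, [1.0, 0.9, 0], 0]])

```text
time: 6.58
tool_pos: [0.474, 0.3236, 0.2069]
tool_rot: [0.0, 0.252, 0.968, -0.0]
contact_force: [0.3, -0.8, -0.3]
gripper_width: 0.502
grasp_force: 0.0
```

Run:
```python
from h import *
plan([.478,.126,.2])
T=grab("top",4);S=grab("scene",4)
ims=[]
for p,q in((S,(279,212)),(T,(272,231))):
    im,o=crop(p,q,16,12);ims.append(im);print(o)
cv2.imwrite("pics/z4.png",np.hstack(ims))
f=T["avg"].astype(float).mean(2);print(f[218:242,260:284].astype(int))
np.save("T1.npy",T["avg"]);np.save("S1.npy",S["avg"])
```

```text
t 6.58 pos [0.474  0.3236 0.2069] yawy 60.8 shift [-0.666 -1.136  0.047] turn 0 F [ 0.3 -0.8 -0.3] q6 -0.59
(np.int64(263), np.int64(196))
(np.int64(256), np.int64(215))
[[ 63  63  61  59  61  66  84 104 128 140 148 128 144 151 139 144 108  98
   80  64  61  63  63  64]
 [ 63  62  63  61  70  95 122 135 157 149 164 138 140 149 148 159 131 145
  118  81  64  62  62  62]
 [ 63  63  63  69  94 126 144 145 163 134 144 137 111  86  91 137 137 168
  152 117  86  64  61  62]
 [ 63  64  68  88 110 136 152 148 136  85  58  54  45  39  41  64 103 153
  156 130 107  83  62  62]
 [ 63  64  79 111 128 142 148  92  56  40  32  32  32  35  35  36  54  99
  135 133 124 113  69  60]
 [ 61  61  83 118 151 123 105  50  32  32  32  32  35  37  37  35  35  69
  127 151 158 138  88  62]
 [ 63  61  86 117 142  90  47  33  31  32  32  34  36  37  37  34  32  51
   90 124 166 146 114  68]
 [ 71  73  99 128 137  79  34  30  32  32  32  38  38  37  37  34  34  38
   63 122 168 147 126  69]
 [ 70  73 100 119  98  48  30  33  32  33  37  51  47  39  35  35  37  37
   60 123 170 155 130  75]
 [ 65  75  90 106  99
[... 794 characters left out ...]
45  45  56  78  84  83  83 104 108  99  96  98 129 146 148 152 149
  121 119 103  56  43  44]
 [ 45  45  44  45  57  78  87 105 125 128 124 125 141 154 155 127 146 133
  125 104  65  51  52  52]
 [ 45  47  45  45  47  73 122 132 121 109 108 125 140 119 130 127 117 121
   97  66  61  63  64  63]
 [ 45  45  45  46  46  74 130 127 107  82  79  86 100  98 104 121  92  82
   66  62  64  64  63  64]
 [ 44  45  46  44  44  47  62  67  57  49  56  74  98 118 113 108  64  62
   63  64  64  64  64  65]
 [ 45  45  45  45  45  44  44  46  44  44  44  51  88 137 139 130  82  63
   62  63  63  63  63  65]
 [ 45  45  45  45  45  45  45  44  44  45  46  53  83 140 141 133  95  65
   63  64  65  65  63  63]]
```

View pics/z4.png

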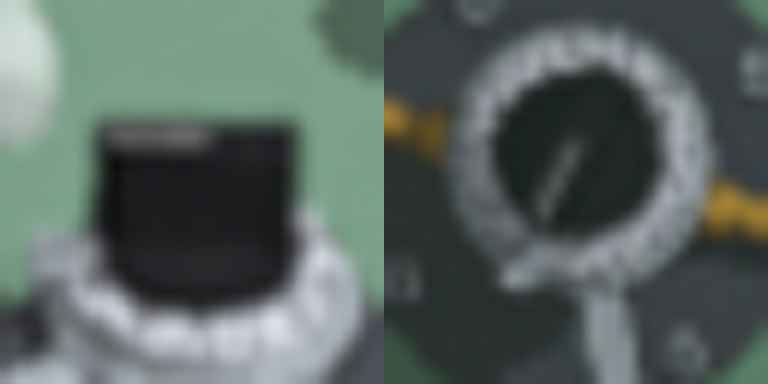

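The top crop shows the white line now running from about (578,145) to (545,215), pointing at the bright tab near (520,275). The scene crop shows the nose pointing left, over the tab at (50,245). Next I compute the residual using the intersection of the two line fits as the axis.

```bash
cat > m.py <<'E'
from h import *
T=grab("top",4)
f=T["avg"].astype(float).mean(2)
V=np.arange(226,233);U=[]
for v in V:
    r=f[v,266:276];w=np.clip(r-42,0,None);w[np.abs(np.arange(10)-w.argmax())>2]=0
    U.append(266+(w*np.arange(10)).sum()/w.sum())
U2=np.array(U);print(U2.round(2))
m2,d2=fitline(T,V,U2,.096)
m1,d1=fitline(T,range(226,232),[272.,272.42,272.67,273.4,274.2,274.6],.096)
ang=lambda d:np.degrees(np.arctan2(d[1],d[0]))%180
A=np.linalg.solve(np.c_[d1,-d2],m2-m1);X=m1+A[0]*d1
print("ang before",ang(d1),"after",ang(d2),"axis",X)
# perpendicular offset of line 2 from candidate axes, tab direction
for c in (X,np.array([.5390,.1315]),np.array([.5401,.1312])):
    for z in(.063,.068):
        P=[];W=[]
        for v in range(230,242):
            for u in range(258,271):
                x=onplane(T,(u,v),z)[:2]-c;r=np.hypot(*x)
                if .0325<r<.038: P.append(x);W.append(max(f[v,u]-50,0))
        t=np.average(P,axis=0,weights=W);off=np.cross(np.r_[d2,0],np.r_[c-m2,0])[2]
        print(c.round(4),z,"tab",ang(t).round(1),t.round(4),"line off mm",(off*1e3).round(2))
E
python3 m.py 2>/dev/null
```

```text
[271.42 271.1  270.73 270.12 269.7  269.17 268.57]
ang before 27.501420615605184 after 153.3600573040512 axis [0.53966768 0.13171942]
[0.5397 0.1317] 0.063 tab 152.1 [-0.03    0.0159] line off mm -0.0
[0.5397 0.1317] 0.068 tab 152.4 [-0.0299  0.0156] line off mm -0.0
[0.539  0.1315] 0.063 tab 150.3 [-0.0296  0.0169] line off mm 0.5
[0.539  0.1315] 0.068 tab 151.7 [-0.0297  0.016 ] line off mm 0.5
[0.5401 0.1312] 0.063 tab 150.4 [-0.0294  0.0167] line off mm 0.27
[0.5401 0.1312] 0.068 tab 150.7 [-0.0294  0.0165] line off mm 0.27
```

The knob nose is at 150.6° by gripper yaw and 153° by image, and the tab is at about 152°, so the knob is set. Next is the handle, at about 187.7° around the axis, near (0.474, 0.123).

Run:
```python
from h import *
T=grab("top",2);f=T["avg"].astype(float).mean(2)
for c in([.5397,.1317],):
    R=[]
    for a in np.arange(170,205,.5):
        x=np.array(c)+.066*np.array([np.cos(np.radians(a)),np.sin(np.radians(a))])
        g=np.vstack([proj(T,circ(x,r,.083,12)) for r in(.001,.003,.005)])
        R.append((samp(f,g).mean(),a,x.round(4).tolist()))
    print(sorted(R)[:4])
plan([.4741,.1227,.15],97.7)
```

```text
[(np.float64(53.42442540982515), np.float64(188.0), [0.4743, 0.1225]), (np.float64(53.52220666960372), np.float64(187.5), [0.4743, 0.1231]), (np.float64(53.734949192828566), np.float64(188.5), [0.4744, 0.1219]), (np.float64(54.094375424211705), np.float64(187.0), [0.4742, 0.1237])]
t 7.28 pos [0.4745 0.3219 0.2068] yawy 60.6 shift [-0.65  -1.158  0.379] turn -0.1031 F [ 0.5 -0.1 -1.1] q6 -0.59
```

Emit:
arm_command(moves=[[0, [-0.14, -0.25, 0], -0.018], [0, [-0.28, -0.5, 0], -0.036], [0, [-0.42, -0.75, 0], -0.054], [0, [-0.52, -0.93, 0], -0.072], [0, [-0.56, -1.0, 0.1], -0.09], [0, [-0.56, -1.0, 0.2], -0.103], [0, [-0.56, -1.0, 0.2], -0.103], [0, [-0.56, -1.0, 0.2], -0.103]])

```text
time: 7.95
tool_pos: [0.4734, 0.1499, 0.1761]
tool_rot: [-0.001, -0.066, 0.998, -0.0]
contact_force: [-0.7, -0.5, -0.3]
gripper_width: 0.503
grasp_force: 0.0
```

Run:
```python
from h import *
plan([.4743,.1227,.084],97.7)
```

```text
t 7.95 pos [0.4734 0.1499 0.1761] yawy 97.5 shift [ 0.017 -0.181  0.614] turn -0.0005 F [-0.7 -0.5 -0.3] q6 -1.55
```

Emit:
arm_command(moves=[[0, [0.017, -0.1, 0], 0], [0, [0.017, -0.18, 0.05], 0], [0, [0.017, -0.18, 0.25], 0], [0, [0.017, -0.18, 0.45], 0], [0, [0.017, -0.18, 0.57], 0], [0, [0.017, -0.18, 0.61], 0], [0, [0.017, -0.18, 0.61], 0], [0, [0.017, -0.18, 0.61], 0]])

```text
time: 8.62
tool_pos: [0.4759, 0.1232, 0.0862]
tool_rot: [0.001, -0.067, 0.998, 0.0]
contact_force: [-0.1, -0.5, 0.2]
gripper_width: 0.502
grasp_force: 0.0
```

Run:
```python
from h import *
plan([.4743,.1227,.084],97.7)
S=grab("scene",2);a,_=crop(S,(272,215),32,10);cv2.imwrite("pics/z5.png",a)
```

```text
t 8.62 pos [0.4759 0.1232 0.0862] yawy 97.7 shift [ 0.011 -0.002  0.015] turn -0.0001 F [-0.1 -0.5  0.2] q6 -1.6
```

View pics/z5.png

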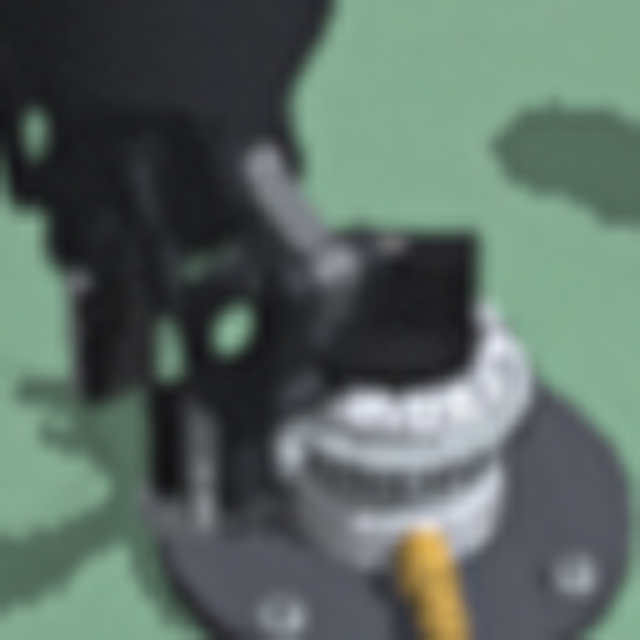

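The crop shows the open fingers straddling the handle position, at about (115,350) and (200,450), with the knob untouched. Closing on the handle.

Emit:
arm_command(moves=[[-0.4, [0, 0, 0], 0], [-0.6, [0, 0, 0], 0], [-0.8, [0, 0, 0], 0], [-0.9, [0, 0, 0], 0], [-0.9, [0, 0, 0], 0], [-0.9, [0, 0, 0], 0]])

```text
time: 9.22
tool_pos: [0.4758, 0.123, 0.0865]
tool_rot: [0.001, -0.067, 0.998, -0.0]
contact_force: [-1.4, -0.5, 5.3]
gripper_width: 0.117
grasp_force: 58.6
```

```bash
cat > f.py <<'E'
from h import *
s=manip.state();x=s["tool_pos"][:2]-[.5398,.1315];a=np.arctan2(x[1],x[0])%(2*np.pi)
t=np.array([np.sin(a),-np.cos(a)])
w,i,j,k=s["tool_rot"];R=Ro.from_quat([i,j,k,w]).as_matrix()
print("t",round(s["time"],2),"ang",round(a,3),"r",np.hypot(*x).round(4),"z",s["tool_pos"][2].round(4),"yawx",(np.arctan2(R[1,0],R[0,0])%(2*np.pi)).round(3),
"F",s["contact_force"].round(1),"push(-t on tool)",round(-s["contact_force"][:2]@t,2),"rad",round(s["contact_force"][:2]@x/np.hypot(*x),2),"M",s["ft_torque"].round(2),"w",round(s["gripper_width"]*85,1))
E
python3 f.py
```

```text
t 9.22 ang 3.273 r 0.0645 z 0.0865 yawx 3.276 F [-1.4 -0.5  5.3] push(-t on tool) 0.27 rad 1.43 M [-0.15  0.21 -0.03] w 9.9
```

Emit:
arm_command(moves=[[-0.9, [-0.0005, 0.0215, 0], 0.008], [-0.9, [-0.002, 0.043, 0], 0.016], [-0.9, [-0.005, 0.064, 0], 0.024], [-0.9, [-0.0086, 0.0854, 0], 0.032], [-0.9, [-0.0086, 0.0854, 0], 0.032], [-0.9, [-0.0086, 0.0854, 0], 0.032]])

```text
time: 9.72
tool_pos: [0.4755, 0.1363, 0.0865]
tool_rot: [0.001, 0.034, 0.999, 0.0]
contact_force: [-1.5, 0.4, 5.7]
gripper_width: 0.115
grasp_force: 58.9
```

```bash
python3 f.py
```

```text
t 9.72 ang 3.068 r 0.0645 z 0.0865 yawx 3.074 F [-1.5  0.4  5.7] push(-t on tool) -0.27 rad 1.52 M [ 0.05  0.16 -0.07] w 9.8
```

Emit:
arm_command(moves=[[-0.9, [-0.0003, 0.0165, 0], 0.006], [-0.9, [-0.0011, 0.031, 0], 0.0115], [-0.9, [-0.0022, 0.044, 0], 0.0163]])

```text
time: 9.97
tool_pos: [0.4763, 0.1425, 0.0865]
tool_rot: [0.001, 0.085, 0.996, 0.0]
contact_force: [-1.2, -1.1, 6.1]
gripper_width: 0.111
grasp_force: 58.9
```

```bash
python3 f.py
```

```text
t 9.97 ang 2.97 r 0.0645 z 0.0865 yawx 2.971 F [-1.2 -1.1  6.1] push(-t on tool) 1.28 rad 0.98 M [-0.15  0.18  0.03] w 9.4
```

Emit:
arm_command(moves=[[-0.9, [-0.0003, 0.0165, 0], 0.006], [-0.9, [-0.0011, 0.031, 0], 0.0115], [-0.9, [-0.0022, 0.044, 0], 0.0163]])

```text
time: 10.22
tool_pos: [0.4777, 0.149, 0.0865]
tool_rot: [0.001, 0.136, 0.991, 0.0]
contact_force: [-1.7, -1.2, 6.5]
gripper_width: 0.113
grasp_force: 58.9
```

```bash
python3 f.py
```

```text
t 10.22 ang 2.867 r 0.0645 z 0.0865 yawx 2.868 F [-1.7 -1.2  6.5] push(-t on tool) 1.66 rad 1.29 M [-0.14  0.17  0.03] w 9.6
```

Emit:
arm_command(moves=[[-0.9, [-0.0003, 0.0165, 0], 0.006], [-0.9, [-0.0011, 0.031, 0], 0.0115], [-0.9, [-0.0022, 0.044, 0], 0.0163]])

```text
time: 10.47
tool_pos: [0.4798, 0.1553, 0.0865]
tool_rot: [0.001, 0.187, 0.982, 0.0]
contact_force: [-0.8, -0.3, 5.5]
gripper_width: 0.115
grasp_force: 58.8
```

```bash
python3 f.py
```

```text
t 10.47 ang 2.764 r 0.0645 z 0.0865 yawx 2.766 F [-0.8 -0.3  5.5] push(-t on tool) 0.54 rad 0.64 M [-0.18  0.15  0.07] w 9.8
```

Emit:
arm_command(moves=[[-0.9, [-0.0003, 0.0165, 0], 0.006], [-0.9, [-0.0011, 0.031, 0], 0.0115], [-0.9, [-0.0022, 0.044, 0], 0.0163]])

```text
time: 10.72
tool_pos: [0.4826, 0.1613, 0.0865]
tool_rot: [0.001, 0.237, 0.972, 0.0]
contact_force: [-0.5, -2.3, 5.7]
gripper_width: 0.111
grasp_force: 58.9
```

```bash
python3 f.py
```

```text
t 10.72 ang 2.662 r 0.0645 z 0.0865 yawx 2.664 F [-0.5 -2.3  5.7] push(-t on tool) 2.23 rad -0.65 M [-0.31  0.14  0.08] w 9.5
```

Emit:
arm_command(moves=[[-0.9, [-0.0003, 0.0165, 0], 0.006], [-0.9, [-0.0011, 0.031, 0], 0.0115], [-0.9, [-0.0022, 0.044, 0], 0.0163]])

```text
time: 10.97
tool_pos: [0.4853, 0.1658, 0.0864]
tool_rot: [0.0, 0.286, 0.958, -0.002]
contact_force: [-3.9, -5.2, 7.9]
gripper_width: 0.112
grasp_force: 59.2
```

```bash
python3 f.py
```

```text
t 10.97 ang 2.58 r 0.0644 z 0.0864 yawx 2.562 F [-3.9 -5.2  7.9] push(-t on tool) 6.54 rad 0.55 M [-0.99  0.6   0.18] w 9.5
```

Emit:
arm_command(moves=[[-0.9, [-0.0003, 0.0165, 0], 0.006], [-0.9, [-0.0011, 0.031, 0], 0.0115], [-0.9, [-0.0022, 0.044, 0], 0.0163]])

```text
time: 11.22
tool_pos: [0.4888, 0.1709, 0.0863]
tool_rot: [0.0, 0.334, 0.942, -0.002]
contact_force: [-4.2, -7.5, 9.6]
gripper_width: 0.113
grasp_force: 59.3
```

```bash
python3 f.py
```

```text
t 11.22 ang 2.483 r 0.0644 z 0.0863 yawx 2.46 F [-4.2 -7.5  9.6] push(-t on tool) 8.49 rad -1.23 M [-1.09  0.76  0.2 ] w 9.6
```

```bash
python3 -c "
from h import *
for i in range(6):
    manip.grab_frame('top');exec(open('f.py').read().split('\n',1)[1])
"
```

```text
t 11.27 ang 2.48 r 0.0644 z 0.0864 yawx 2.459 F [-3.8 -5.4  8.5] push(-t on tool) 6.56 rad -0.32 M [-0.99  0.63  0.11] w 9.7
t 11.32 ang 2.48 r 0.0645 z 0.0863 yawx 2.46 F [-3.7 -5.4  9.1] push(-t on tool) 6.56 rad -0.43 M [-0.97  0.7   0.12] w 9.3
t 11.37 ang 2.48 r 0.0644 z 0.0864 yawx 2.461 F [-3.8 -6.3  9. ] push(-t on tool) 7.35 rad -0.85 M [-1.01  0.63  0.05] w 9.5
t 11.42 ang 2.48 r 0.0645 z 0.0864 yawx 2.461 F [-3.4 -6.2  8.7] push(-t on tool) 6.96 rad -1.1 M [-0.93  0.68  0.12] w 9.7
t 11.47 ang 2.48 r 0.0644 z 0.0864 yawx 2.461 F [-3.4 -5.4  8.8] push(-t on tool) 6.36 rad -0.63 M [-0.95  0.68  0.14] w 9.4
t 11.52 ang 2.48 r 0.0645 z 0.0864 yawx 2.461 F [-3.5 -5.2  8.7] push(-t on tool) 6.21 rad -0.42 M [-0.99  0.68  0.11] w 9.7
```

Including the yaw moment, the push works out at about 9.1 N at first seating and about 11.3 N now, which matches the stated 2.3 N per 0.1 rad. About 0.09 rad more should reach 13.5 N.

Emit:
arm_command(moves=[[-0.9, [-0.0003, 0.014, 0], 0.0052], [-0.9, [-0.001, 0.027, 0], 0.01], [-0.9, [-0.002, 0.039, 0], 0.0145]])

```text
time: 11.77
tool_pos: [0.4924, 0.1752, 0.0863]
tool_rot: [-0.0, 0.377, 0.926, -0.002]
contact_force: [-6.8, -7.0, 9.8]
gripper_width: 0.114
grasp_force: 59.5
```

```bash
python3 f.py
```

```text
t 11.77 ang 2.397 r 0.0644 z 0.0863 yawx 2.369 F [-6.8 -7.   9.8] push(-t on tool) 9.74 rad 0.25 M [-1.14  1.03  0.24] w 9.7
```

The push is now about 13.1–13.5 N, and the turn past the seat lies between 0.18 and 0.265 rad, so it is properly tight. Releasing, rising and clearing the view.

Emit:
arm_command(moves=[[-0.6, [0, 0, 0], 0], [-0.3, [0, 0, 0], 0], [0, [0, 0, 0], 0], [0, [0, 0, 0], 0], [0, [0, 0, -0.1], 0], [0, [0, 0, -0.3], 0], [0, [0, 0, -0.55], 0], [0, [0, 0, -0.8], 0], [0, [0, 0, -0.8], 0]])

```text
time: 12.52
tool_pos: [0.497, 0.1777, 0.2145]
tool_rot: [0.006, 0.377, 0.926, 0.004]
contact_force: [0.8, 0.2, 1.4]
gripper_width: 0.497
grasp_force: 0.0
```

Emit:
arm_command(moves=[[0, [0.2, 0.1, 0], 0], [0, [0.4, 0.2, 0], 0], [0, [0.6, 0.3, 0], 0], [0, [0.8, 0.4, 0], 0], [0, [1.0, 0.5, 0], 0], [0, [1.0, 0.5, 0], 0], [0, [1.0, 0.5, 0], 0]])

```text
time: 13.1
tool_pos: [0.4369, 0.3363, 0.2048]
tool_rot: [-0.0, 0.375, 0.927, -0.0]
contact_force: [-0.7, -0.3, -0.5]
gripper_width: 0.501
grasp_force: 0.0
```

```bash
python3 f.py; python3 m.py 2>/dev/null
python3 - <<'E'
from h import *
ims=[]
for n,q in(("scene",(279,222)),("top",(272,231))):
    im,o=crop(grab(n,3),q,30,6);ims.append(im)
cv2.imwrite("pics/z6.png",np.hstack(ims))
E
```

```text
t 13.1 ang 2.036 r 0.2292 z 0.2048 yawx 2.372 F [-0.7 -0.3 -0.5] push(-t on tool) 0.75 rad 0.01 M [-0.01  0.03  0.04] w 42.6
[271.4  271.1  270.7  270.14 269.67 269.18 266.48]
ang before 27.501420615605184 after 142.2032849393387 axis [0.53843012 0.13107515]
[0.5384 0.1311] 0.063 tab 145.2 [-0.0282  0.0196] line off mm 0.0
[0.5384 0.1311] 0.068 tab 145.7 [-0.0286  0.0195] line off mm 0.0
[0.539  0.1315] 0.063 tab 146.8 [-0.0291  0.019 ] line off mm -0.68
[0.539  0.1315] 0.068 tab 148.6 [-0.0294  0.018 ] line off mm -0.68
[0.5401 0.1312] 0.063 tab 148.8 [-0.0292  0.0177] line off mm -1.12
[0.5401 0.1312] 0.068 tab 149.4 [-0.0294  0.0174] line off mm -1.12
```

View pics/z6.png

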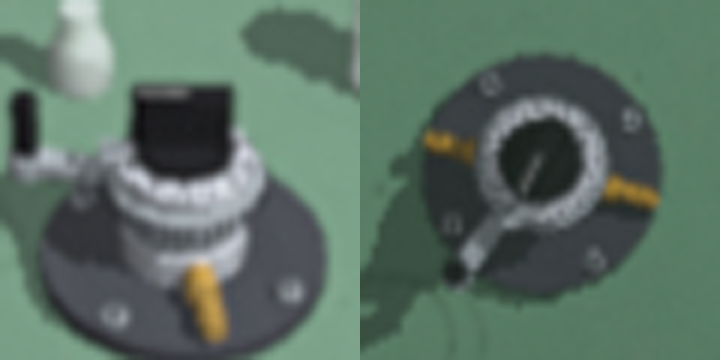

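The knob line's pixels are unchanged (the last row only picked up the bright arm behind it). The handle rests at about (455,270) in the top crop, free of the gripper, and the neighbours visible in these crops stand undisturbed. Handing in.

```bash
python3 -c "
from plant import manip
print(manip.job_done())"
```

```text
the job is handed in; nothing more can be done
None
```

I set the knob's nose in line with the tab to within about 2° by camera, tightened the lock ring to about 13 N by wrist-force estimate, and handed the job in at about 13 s on the robot's clock, with the gripper clear of the valve.

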